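# Set and clamp the breadstick length gauge

## Task

The seasoning shaker standing inside the blue order ring shows which breadsticks are cut next. Take the yellow knob of the length gauge, pull the sliding leg out until its orange pointer is on the tab of that shaker's colour (white, red or green) and, holding the leg there, slide the cam lever across until it is fully closed; never move the lever towards closed at any other length, and do not disturb the shakers or the other things on the table. Springs pull both back, so finish while still gripping the knob, with the leg on its mark and the lever closed.

Things in the scene. Friction and masses are not known exactly. Their poses are not given: they have to be found in the camera images.
- gauge: Breadstick length gauge, fixed to the table: base plate 210 x 150 x 10 mm with a channel (rail tops 30 mm up) for the leg along its x. Origin at table height on the channel's centre line; -x (roughly to the robot) is the way the leg pulls out, +y (roughly left) the way the lever closes. On the leg sit a grey carriage 52 x 78 mm and, 143 mm in front of it, a white stop plate 70 mm wide, 42 mm high.
- leg (a joint): Extension of the sliding leg in m: 0 = pushed in, grows as it is pulled along the gauge's -x, stop at 0.125. Starts between 0 and 0.02. A 60 N/m spring pulls it in (friction 1.5 N): it takes 3 to 9 N to pull to the marks and springs back if let go.
- lever (a joint): Travel in m of the cam lever, which rides on the leg's carriage and slides crosswise to it along the gauge's +y: 0 = open (start), 0.030 = fully closed, at its stop. A 90 N/m spring pushes it open (friction 0.8 N), so it opens again if let go.
- knob: Yellow upright knob on the cam lever, square post 18 x 18 mm with rounded edges, from 52 to 92 mm above the table. Origin on its axis 50 mm above the table, axes parallel to the gauge's. The grip for both motions: pulled along the gauge's x it takes the leg along, along y it slides the lever. Round its foot nothing stands higher than 52 mm.
- pointer (a point): Tip of the orange pointer on the leg's carriage, 32 mm above the table, over the black scale strip on the gauge's -y side (62 mm from the centre line). It has the same gauge x as the knob's axis and moves with the leg only.
- mark_white: White tab (7 mm along the gauge's x, 24 mm across, 14 mm tall) clipped on the scale, for the white shaker; origin at the centre of its underside, axes parallel to the gauge's. The pointer is on it when both have the same gauge x. The three tabs swap places; they stand at leg extensions of about 0.04 to 0.115, 24 to 40 mm apart.
- mark_red: Red tab, same as the white one in size and use. For the red (chilli) shaker.
- mark_green: Green tab, same as the white one in size and use. For the green (oregano) shaker.
- order_ring: Blue flat ring on the table to the right of the gauge, outer diameter 96 mm, inner 82 mm, 6 mm high; origin at its centre at table height. Exactly one shaker stands inside it (within 20 mm of its centre).
- salt_shaker: White shaker with a pale grey cap, 44 mm diameter, 86 mm tall, loose; origin at the centre of its underside. Either in the order ring or at the back left of the table.
- chilli_shaker: Red shaker with a pale grey cap, 46 mm diameter, 86 mm tall, loose; origin at the centre of its underside. In the ring or at the back left.
- oregano_shaker: Green shaker with a pale grey cap, 48 mm diameter, 86 mm tall, loose; origin at the centre of its underside. In the ring or at the back left.
- deli_tub0: Bystander: small red tub with a white lid, 68 mm diameter, 56 mm tall, at the back.
- deli_tub1: Bystander: small mustard-coloured tub with a white lid, 68 mm diameter, 56 mm tall, at the back.
- timer: Bystander: red and white twist timer, 62 mm diameter, 40 mm tall, at the back.
Not all that is in view belongs to the job. What is shaped like the salt_shaker but purple or turquoise is not meant. Leave any purple look-alike of the oregano_shaker alone.

How it is judged:
By the outcome, as a careful person would: the job done as asked, in the order asked, and still so for the second after the job is handed in, while the arm keeps its last pose, push and grip.
It also fails if it takes over 38 s, if anything falls off the work surface, if the arm or the gripper's body presses on something with over 40 N, if the wrist force passes 120 N, or if a joint passes its speed limit or range.

## Robot

A 6-joint arm with a two-finger parallel gripper is mounted at the origin on a cart in front of the work surface, level with it; the furniture and walls round the work are solid. World frame = base frame: x ahead of the robot, y to its left, z up, the work surface at z = 0. Lengths are in m, angles in degrees, forces in N, time in s.
With the tool pointing down it reaches from about 0.275 to 0.725 m from the base axis. Payload 5.6 kg.
Tool frame: the origin (TCP) lies between the finger pads; the fingertips stand 11 mm ahead of it and the grasp point (between the pads) lies 8 mm behind it; z points along the fingers, y is the line along which they close (so a half turn about z gives the same grasp; the last joint's range is limited). The gripper opens to 85 mm and grips with 20 to 120 N. Pads are 22 mm wide; open, the fingers measure 114 mm over their backs; the gripper's body (76 mm by 85 mm) begins 54 mm behind the grasp point. The pads swing forward as they close: fully open they stand 13 mm farther back than shut.
Start: joints at [90.046, 14.616, 6.199, 0, -81.583, -16.306], TCP at [0.154, 0.528, 0.242] pointing down, gripper open.
Joint ranges: [-168.99, 168.99], [-69.2, 112.95], [-62.41, 85.93], [-164.36, 98.24], [-168.68, -3.75], [-174.98, 174.98]. Speed limits (degrees/s): [147.25, 147.25, 180, 180, 180, 180].

## Interface

Orientations are given as [roll, pitch, yaw] about the fixed x, y, z axes, in that order (R = Rz(yaw) Ry(pitch) Rx(roll)).
In Python, from plant import robot gives the robot as it stands.
- The arm moves only by the tool send_rows, never from a script. Its argument "plan" is a list of rows, each a list of 3 entries, a list of its own where there are three numbers: the shift along the tool's x, y, z in mm, then the turn about the tool's z in degrees, then the opening, from 0 (shut) to 1 (fully open). In form: [[[x, y, z], yaw, hand], ...]. A call has 1 to 8 rows; each row shifts and turns the commanded pose from where the row before left it, along the tool's axes as they then stand; what a row does not reach is not made up. A row lasts 1/10 s, in which the tool goes at most 50 mm and 8.59 degrees, less where a joint would pass 70% of its speed; a pose out of reach is approached as far as the arm can. A call is refused whole if a number of a shift passes 50 or a number of a turn 8.59, either way. A call with a gripper value outside its range is refused whole. The fingers move at their own pace and stop on an object; "newtons" is the grip in N (left out, the last holds). Time passes only in rows, so rows that do not move let the fingers close. It gives the time, the measured TCP pose, the force, the opening and the grip force at its end, in the units of the state.
- robot.observe(): the state, without advancing time (a new reading comes with each control period).
- robot.snapshot(name): name is "scene" or "top"; returns (picture, depth): 400x640x3 uint8, blue, green, red; 400x640 float32, m along the optical axis (not along the pixel's ray), 0 where there is no reading.
- robot.get_calibration(name): a dict with "intrinsics" (3x3 intrinsics, pixels), "k1" (the pictures are not rectified: a ray, as slopes to the right and down, at radius r is drawn at 1 + k1 r^2 times it, then the intrinsics apply), "eye" and "rotation" of the camera in the world. Camera axes: x right, y down, z forward; pixel columns grow to the right and rows downward; lengths in m; the calibration is good to about 2 mm. A picture is of the moment at which its call begins. get_calibration takes no time and is no camera call.
- robot.finish_job(): hands the job in; it is judged then, once.
The state is a dict: "time": time; "qpos": joint angles; "joint_velocities": joint speeds; "joint_torque": joint torques, N m; "tool_pos": TCP position; "eef_rot": TCP orientation; "contact_force": force on the tool from outside, world axes, zero at the start; "ft_torque": the same for the moment, N m; "gripper_width": finger opening in m; "finger_force": force on a finger pad.
Only numpy, scipy, OpenCV 4.12 (cv2) and the standard library are available. Lean on these libraries where they do the work, as an engineer would, in place of code of your own. Each camera call takes 0.05 s, during which the arm holds its last target. There are 200 camera calls.

## Working session

There is one attempt and no reset: what is moved stays moved. The work goes in short steps, Python scripts to look and compute and a tool call to move; the robot and the scene stay as the last step left them, time stands still between calls to the robot, and variables do not carry over. Pictures are saved under pics/ and viewed, at most 10 in all, crops included, and the job is handed in when it is done.

Besides the shell and the picture viewer there is one more tool, called after "Call:" by a JSON object that holds its "fn" and its "kwargs". send_rows: Moves the arm, as the interface text tells. Its arguments: {"type":"object","properties":{"plan":{"type":"array"},"newtons":{"type":"number"}},"required":["plan"]}

```bash
mkdir -p pics
cat > h.py <<'E'
import numpy as np, cv2
from plant import robot
def snap(n,f):
    p,d=robot.snapshot(n); cv2.imwrite(f'pics/{f}.png',p); np.save(f'pics/{f}.npy',d); return p,d
def ray(n,u,v):
    c=robot.get_calibration(n);K=np.array(c['intrinsics'])
    s=cv2.undistortPoints(np.array([[[u,v]]],float),K,np.array([c['k1'],0,0,0.]))[0,0]
    return np.array(c['eye']),np.array(c['rotation'])@np.array([*s,1])
def atz(n,u,v,z):
    e,r=ray(n,u,v); return e+r*(z-e[2])/r[2]
def atd(n,u,v,d):
    e,r=ray(n,u,v); return e+r*d
E
python3 - <<'E'
from h import *
for n in('scene','top'):
    snap(n,n+'0'); c=robot.get_calibration(n); print(n,c)
print(robot.observe())
E
```

```text
scene {'intrinsics': array([[486.48284166,   0.        , 317.19217462],
       [  0.        , 486.48284166, 203.47225361],
       [  0.        ,   0.        ,   1.        ]]), 'k1': -0.014262095867368188, 'eye': array([-0.21169958, -0.79404076,  0.8444723 ]), 'rotation': array([-125.32791273,    1.20024784,  -49.12437099])}
top {'intrinsics': array([[464.23591899,   0.        , 328.31635511],
       [  0.        , 464.23591899, 201.41084586],
       [  0.        ,   0.        ,   1.        ]]), 'k1': -0.058041985019776164, 'eye': array([ 0.26856487, -0.05418539,  1.6062147 ]), 'rotation': array([-1.67976831e+02, -1.51509043e-02, -9.32569334e+01])}
{'time': 0.1, 'qpos': array([ 9.00475964e+01,  1.46506076e+01,  6.13632042e+00, -2.24541608e-02,
       -8.15843504e+01, -1.63051513e+01]), 'joint_velocities': array([-0.07482995, -0.03350158,  0.3058414 ,  0.09980346,  0.00927998,
        0.00037112]), 'joint_torque': array([-2.91430959e-03, -3.87605166e+01,  2.38472342e+01,  5.37779644e+00,
       -3.80166675e-03,  6.87959044e-06]), 'tool_pos': array([0.15382565, 0.52759488, 0.24146989]), 'eef_rot': array([ 1.79899094e+02, -6.37941348e-03, -1.62608547e+01]), 'contact_force': array([-0.19273076, -0.44743505,  0.15819034]), 'ft_torque': array([-0.00325525,  0.02945157, -0.01195749]), 'finger_force': 0.0, 'gripper_width': 0.08541553016085754}
```

View pics/scene0.png

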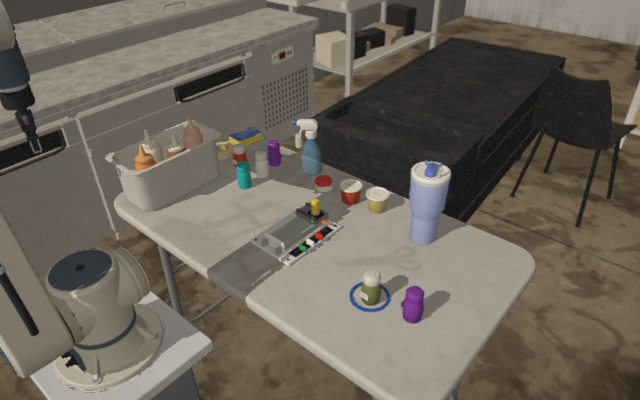

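View pics/top0.png

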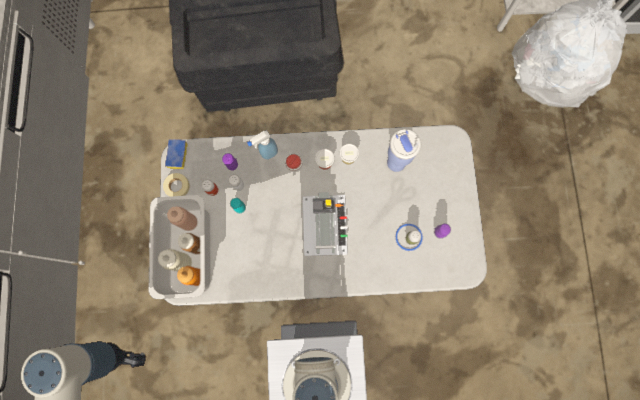

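The order ring (scene 370,296) holds the olive-green oregano shaker, while the red and white shakers are at the back left. The target is therefore the green tab. The gauge is at about (300,235) in the scene picture, with the yellow knob at (315,208). I'll enlarge both.

Run:
```python
s=open('h.py').read().replace("np.array(c['rotation'])@","Rot.from_euler('xyz',c['rotation'],degrees=True).as_matrix()@").replace("import numpy","from scipy.spatial.transform import Rotation as Rot\nimport numpy",1)
open('h.py','w').write(s)
import cv2
a=cv2.imread('pics/scene0.png')[190:270,245:355]; cv2.imwrite('pics/c1.png',cv2.resize(a,None,fx=7,fy=7,interpolation=cv2.INTER_CUBIC))
a=cv2.imread('pics/top0.png')[188:262,295:355]; cv2.imwrite('pics/c2.png',cv2.resize(a,None,fx=8,fy=8,interpolation=cv2.INTER_CUBIC))
```

```text
(no output)
```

View pics/c1.png

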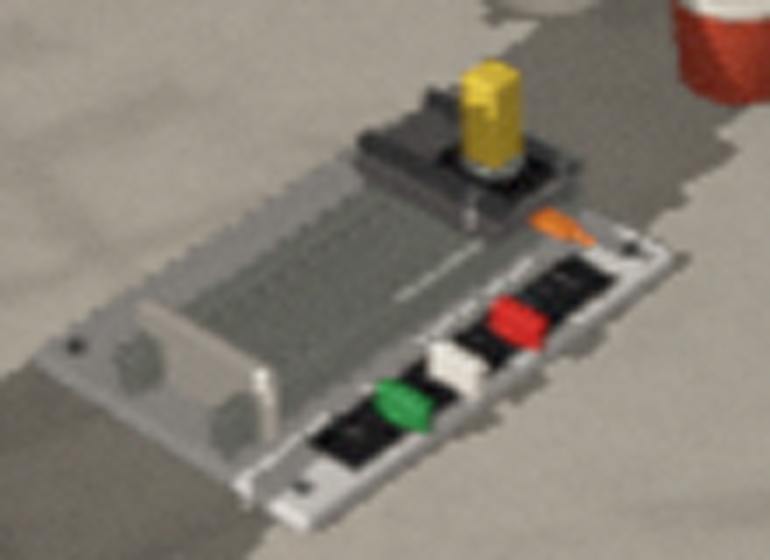

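View pics/c2.png

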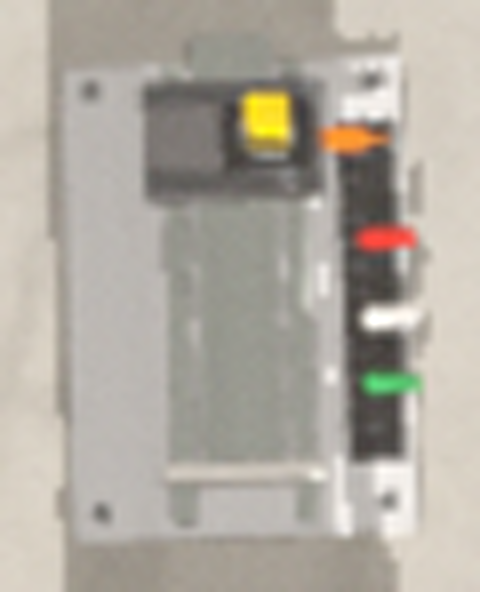

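Run:
```python
from h import *
T=lambda x,y:(295+(x+.5)/8-.5,188+(y+.5)/8-.5)
S=lambda x,y:(245+(x+.5)/7-.5,190+(y+.5)/7-.5)
P={k:atz('top',*T(x,y),z) for k,(x,y,z) in dict(sBL=(90,91,.01),sBR=(372,80,.01),sFL=(102,513,.01),sFR=(388,500,.01),knob=(267,113,.092),tip=(386,140,.032),red=(385,239,.022),white=(391,318,.022),green=(391,383,.022)).items()}
Q={k:atz('scene',*S(x,y),z) for k,(x,y,z) in dict(sBR=(632,248,.01),sFR=(303,487,.01),sFL=(75,346,.01),knob=(493,75,.092),tip=(594,242,.032),red=(518,322,.018),white=(457,367,.018),green=(403,405,.018)).items()}
for n,D in(('top',P),('scene',Q)):
    for k,v in D.items(): print(n,k,v.round(4))
    if n=='top':d=D['sBL']-D['sFL']+D['sBR']-D['sFR']
    else:d=D['sBR']-D['sFR']
    d=d[:2]/np.linalg.norm(d[:2]); print('yaw',np.degrees(np.arctan2(d[1],d[0])))
    for k in('red','white','green'): print(k,(D['tip']-D[k])[:2]@d)
    l=np.array([-d[1],d[0]]);print('knob-tip',(D['knob']-D['tip'])[:2]@d,(D['knob']-D['tip'])[:2]@l)
p,d=cv2.imread('pics/top0.png'),np.load('pics/top0.npy')
for k,(x,y) in dict(knob=(267,113),red=(385,238),green=(391,383),plate=(120,300)).items():
    u,v=T(x,y); print(k,atd('top',u,v,d[round(v),round(u)]).round(4))
```

```text
top sBL [0.6213 0.0047 0.01  ]
top sBR [ 0.6192 -0.1195  0.01  ]
top sFL [0.4356 0.0082 0.01  ]
top sFR [ 0.4342 -0.1149  0.01  ]
top knob [ 0.5896 -0.0716  0.092 ]
top tip [ 0.5875 -0.123   0.032 ]
top red [ 0.5459 -0.1203  0.022 ]
top white [ 0.5113 -0.1207  0.022 ]
top green [ 0.4831 -0.1189  0.022 ]
yaw -1.2740164565337075
red 0.04167035865694601
white 0.07630610838304586
green 0.10450894714315598
knob-tip 0.0009797424329750428 0.051454080154209096
scene sBR [ 0.6199 -0.1163  0.01  ]
scene sFR [ 0.4335 -0.1132  0.01  ]
scene sFL [0.436  0.0109 0.01  ]
scene knob [ 0.5884 -0.0729  0.092 ]
scene tip [ 0.5916 -0.1204  0.032 ]
scene red [ 0.5484 -0.1182  0.018 ]
scene white [ 0.5134 -0.118   0.018 ]
scene green [ 0.4841 -0.117   0.018 ]
yaw -0.9647931074337234
red 0.04323408827800026
white 0.07824960990267311
green 0.10755275619239413
knob-tip -0.003951556707975645 0.047460093503106045
knob [ 0.5888 -0.0715  0.096 ]
red [ 0.546  -0.1202  0.0242]
green [ 0.4825 -0.1187  0.0265]
plate [ 0.5269 -0.0042  0.0148]
```

Call:
{"fn": "send_rows", "kwargs": {"plan": [[[18,31,0],0,1],[[18,31,0],0,1],[[18,31,0],0,1],[[18,31,0],0,1],[[18,31,0],0,1],[[18,31,0],0,1],[[18,31,0],0,1],[[15,31,0],0,1]]}}

```text
time: 0.9
tool_pos: [0.22, 0.2487, 0.242]
eef_rot: [180.0, 0.0, -16.3]
contact_force: [0.2, 0.7, 1.1]
gripper_width: 0.0854
finger_force: 0.0
```

Call:
{"fn": "send_rows", "kwargs": {"plan": [[[37,17,0],0,1],[[37,17,0],0,1],[[37,17,0],0,1],[[37,17,0],0,1],[[37,17,0],0,1],[[37,17,0],0,1],[[37,17,0],0,1],[[37,17,0],0,1]]}}

```text
time: 1.7
tool_pos: [0.4669, 0.0355, 0.2419]
eef_rot: [180.0, 0.0, -16.3]
contact_force: [0.7, 1.5, 0.9]
gripper_width: 0.0856
finger_force: 0.0
```

Call:
{"fn": "send_rows", "kwargs": {"plan": [[[0,0,0],8.5,1],[[0,0,0],8.5,1],[[0,0,0],8.5,1],[[0,0,0],8.5,1],[[0,0,0],8.5,1],[[0,0,0],8.5,1],[[0,0,0],8.5,1],[[0,0,0],8.5,1]]}}

```text
time: 2.5
tool_pos: [0.4657, 0.037, 0.2418]
eef_rot: [179.9, -0.0, -84.6]
contact_force: [0.6, 0.0, 0.5]
gripper_width: 0.0852
finger_force: 0.0
```

Call:
{"fn": "send_rows", "kwargs": {"plan": [[[0,0,0],6.5,1],[[27,-31,0],0,1],[[27,-31,0],0,1],[[27,-31,0],0,1],[[26,-32,0],0,1],[[0,0,40],0,1],[[0,0,40],0,1],[[0,0,0],0,1]]}}

```text
time: 3.3
tool_pos: [0.5855, -0.0716, 0.1555]
eef_rot: [179.2, 0.0, -90.8]
contact_force: [-0.4, 0.0, -0.2]
gripper_width: 0.0853
finger_force: 0.0
```

Run:
```python
from h import *
p,_=snap('scene','s1'); a=p[150:270,235:365]; cv2.imwrite('pics/c3.png',cv2.resize(a,None,fx=5,fy=5,interpolation=cv2.INTER_CUBIC))
print(robot.observe()['tool_pos'])
```

```text
[ 0.5876205  -0.07194793  0.15976562]
```

View pics/c3.png

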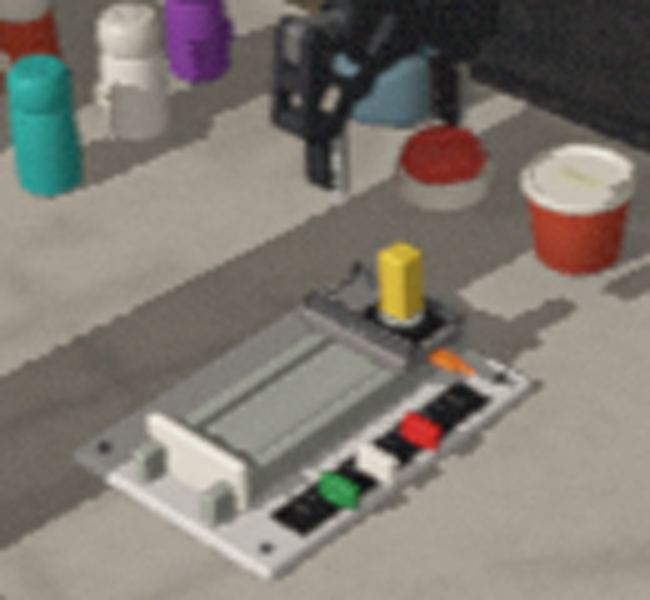

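The fingers (crop 325,180 and 445,110) straddle the knob (400,280) along x. Descending.

Call:
{"fn": "send_rows", "kwargs": {"plan": [[[0,-1,30],0,1],[[0,0,30],0,1],[[0,0,20],0,1],[[0,0,12],0,1],[[0,0,0],0,1],[[0,0,0],0,1]], "newtons": 60}}

```text
time: 3.95
tool_pos: [0.5919, -0.0716, 0.0724]
eef_rot: [-179.8, -0.0, -90.7]
contact_force: [0.6, -0.0, 1.0]
gripper_width: 0.0855
finger_force: 0.0
```

Call:
{"fn": "send_rows", "kwargs": {"plan": [[[0,0,0],0,0.1],[[0,0,0],0,0.1],[[0,0,0],0,0.1],[[0,0,0],0,0],[[0,0,0],0,0],[[0,0,0],0,0],[[0,0,0],0,0],[[0,0,0],0,0]]}}

```text
time: 4.75
tool_pos: [0.5909, -0.0717, 0.0707]
eef_rot: [-179.9, -0.0, -90.8]
contact_force: [-0.2, 0.7, 3.9]
gripper_width: 0.0172
finger_force: 59.3
```

Call:
{"fn": "send_rows", "kwargs": {"plan": [[[0,8,0],0,0],[[0,14,0],0,0],[[0,18,0],0,0],[[0,18,0],0,0],[[0,18,0],0,0],[[0,14,0],0,0],[[0,6,0],0,0],[[0,0,0],0,0]]}}

```text
time: 5.55
tool_pos: [0.495, -0.0698, 0.0707]
eef_rot: [-179.8, 0.1, -90.8]
contact_force: [3.7, 3.6, -0.1]
gripper_width: 0.0172
finger_force: 59.2
```

Run:
```python
from h import *
p,_=snap('scene','s2'); q,_=snap('top','t2')
a=cv2.resize(p[190:270,245:355],None,fx=7,fy=7,interpolation=cv2.INTER_CUBIC); cv2.imwrite('pics/c4.png',a)
b=cv2.resize(q[188:262,295:355],None,fx=8,fy=8,interpolation=cv2.INTER_CUBIC); cv2.imwrite('pics/c5.png',b)
o=robot.observe();print(o['tool_pos'],o['eef_rot'],o['contact_force'],o['gripper_width'])
```

```text
[ 0.49551378 -0.06976201  0.07071115] [-1.79834711e+02  5.81969257e-02 -9.07460688e+01] [3.57466032 1.60106444 0.96793951] 0.01724667935630603
```

View pics/c4.png

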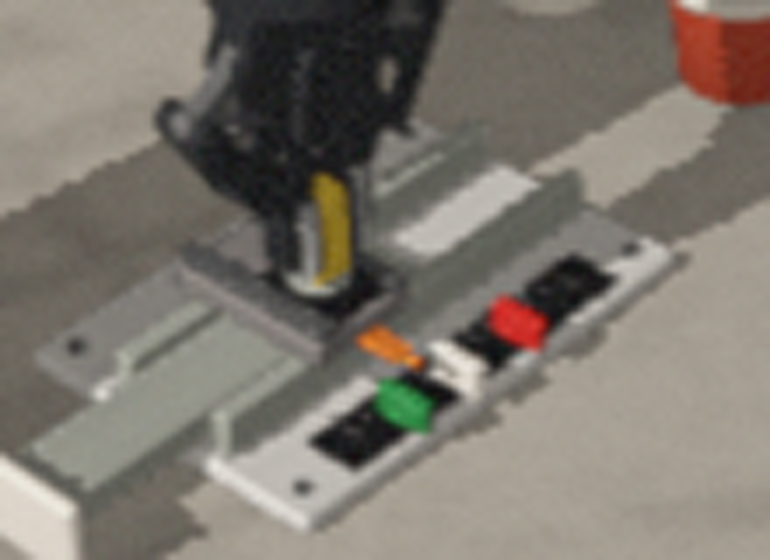

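The orange pointer tip is at crop (421,362), beside the white tab (457,367). Green (403,405) is still ahead. I'll fit the green tab as a box to get the remaining distance.

```bash
cat > fit.py <<'E'
from h import *
from scipy.optimize import fsolve
def proj(n,X):
    c=robot.get_calibration(n);R=Rot.from_euler('xyz',c['rotation'],degrees=True).as_matrix()
    Y=(np.atleast_2d(X)-c['eye'])@R; s=Y[:,:2]/Y[:,2:]; r2=(s**2).sum(1,keepdims=True)
    s=s*(1+c['k1']*r2); K=np.array(c['intrinsics']); return s@K[:2,:2].T+K[:2,2]
yaw=np.radians(-1.1); G=np.array([[np.cos(yaw),-np.sin(yaw)],[np.sin(yaw),np.cos(yaw)]])
def cen(n,p,z0=.010):
    xy=p@G.T
    C=np.array([[*(xy+G@[a*.0035,b*.012]),z0+c*.014] for a in(-1,1) for b in(-1,1) for c in(0,1)])
    h=cv2.convexHull((proj(n,C)*100).astype(np.float32)); m=cv2.moments(h); return np.array([m['m10'],m['m01']])/m['m00']/100
W={'scene':(245,355,190,270),'top':(336,352,205,250)}
def tab(n,f):
    a,b,c,d=W[n]; p=cv2.imread(f'pics/{f}.png')[c:d,a:b].astype(float)
    w=np.clip(p[...,1]-np.maximum(p[...,0],p[...,2])-25,0,40)
    _,l=cv2.connectedComponents((w>0).astype(np.uint8)); k=np.bincount(l.ravel(),w.ravel()).argmax(); w*=l==k
    v,u=np.mgrid[c:d,a:b]; uv=np.array([(u*w).sum(),(v*w).sum()])/w.sum()
    return uv,fsolve(lambda q:cen(n,q)-uv,[.484,-.11])
def tip(n,u,v,z=.032): return atz(n,u,v,z)[:2]@G
if __name__=='__main__':
    for n,f in(('scene','scene0'),('scene','s2'),('top','top0')): print(f,*tab(n,f))
    S=lambda x,y:(245+(x+.5)/7-.5,190+(y+.5)/7-.5)
    T=lambda x,y:(295+(x+.5)/8-.5,188+(y+.5)/8-.5)
    print('tip s0',tip('scene',*S(596,242)),'s2',tip('scene',*S(422,363)),'t0',tip('top',*T(388,140)))
    o=robot.observe()['tool_pos'];print('tool',o[:2]@G)
E
python3 fit.py
```

```text
scene0 [302.07912688 247.42905866] [ 0.48691861 -0.10669943]
s2 [302.09419795 247.44914676] [ 0.48688574 -0.10678476]
top0 [343.30031949 235.41214058] [ 0.48604106 -0.10924775]
tip s0 [ 0.59428167 -0.10959915] s2 [ 0.49669419 -0.10828788] t0 [ 0.58974475 -0.11257532]
tool [ 0.49676171 -0.06023655]
```

View pics/c5.png

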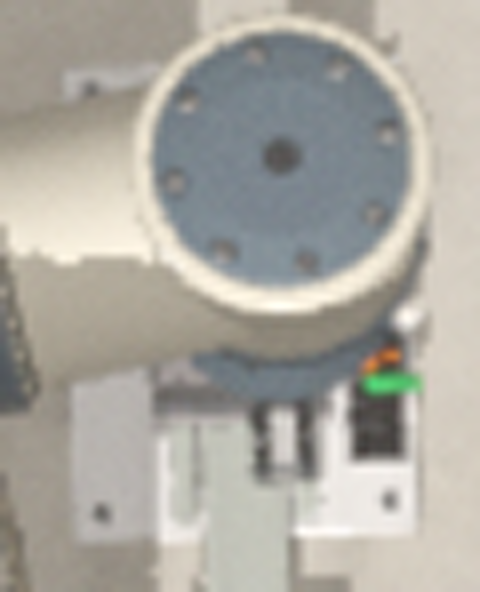

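From above, the tip (398,357) is just short of the green tab (391,383). The remaining distance is about 8–10 mm, so I'll pull 9 and check again.

Call:
{"fn": "send_rows", "kwargs": {"plan": [[[0,5,0],0,0],[[0,4,0],0,0],[[0,0,0],0,0],[[0,0,0],0,0]]}}

```text
time: 6.05
tool_pos: [0.4871, -0.0696, 0.0707]
eef_rot: [-179.8, 0.1, -90.7]
contact_force: [5.5, 2.8, 0.8]
gripper_width: 0.0165
finger_force: 59.3
```

Run:
```python
from fit import *
p,_=snap('scene','s3'); q,_=snap('top','t3')
a=cv2.resize(p[225:260,285:320],None,fx=11,fy=11,interpolation=cv2.INTER_CUBIC)
b=cv2.resize(q[220:255,328:358],None,fx=11,fy=11,interpolation=cv2.INTER_CUBIC)
cv2.imwrite('pics/c6.png',np.hstack([a,b]))
o=robot.observe()
print('tool',o['tool_pos'],o['tool_pos'][:2]@G,o['contact_force'])
# where the tip should appear when on the mark, both cameras
for n,(x,y),(u0,v0) in(('scene',(.4869,-.1085),(285,225)),('top',(.4860,-.1126),(328,220))):
    t=proj(n,[*(np.array([x,y])@G.T),.032])[0]; print(n,(t-[u0,v0]+.5)*11-.5)
```

```text
tool [ 0.48710538 -0.06960476  0.07070959] [ 0.48835185 -0.06024076] [5.12037717 2.82404619 0.36879746]
scene [195.66778395 206.36529007]
top [185.49921744 167.73129959]
```

View pics/c6.png

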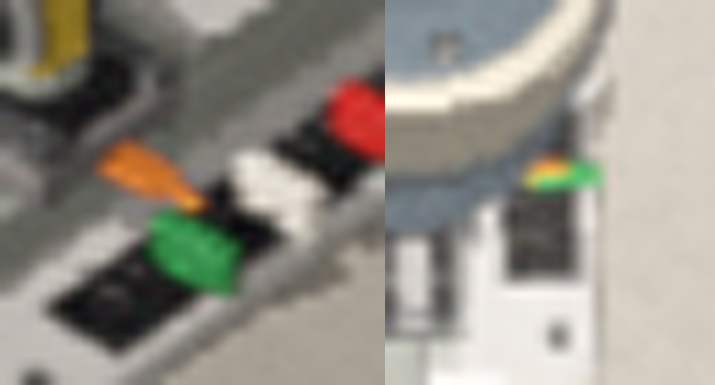

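Scene view: the tip is at (206,207), still slightly short of the green tab (195,250). From above, the orange already overlaps the green at (545,173). I'll settle the last millimetres using the orange centroid: the offset from top0, and the displacement from the scene views.

```bash
cat > org.py <<'E'
from fit import *
def org(n,f,z=.032):
    a,b,c,d={'scene':(285,335,210,250),'top':(330,350,195,245)}[n]
    p=cv2.imread(f'pics/{f}.png')[c:d,a:b].astype(float)
    w=np.clip(np.minimum(p[...,2]-p[...,1]-20,p[...,1]-p[...,0]-15),0,25)
    _,l=cv2.connectedComponents((w>0).astype(np.uint8)); k=np.bincount(l.ravel(),w.ravel()).argmax(); w*=l==k
    v,u=np.mgrid[c:d,a:b]; uv=np.array([(u*w).sum(),(v*w).sum()])/w.sum()
    return uv.round(2),(atz(n,*uv,z)[:2]@G).round(4),int((w>0).sum())
E
python3 - <<'E'
from org import *
for n,f in(('top','top0'),('scene','scene0'),('scene','s2'),('scene','s3'),('top','t3')):print(f,*org(n,f))
for z in(.010,.012):
    for n,f in(('top','top0'),('scene','scene0')):
        uv,_=tab(n,f); print(z,n,fsolve(lambda q:cen(n,q,z)-uv,[.484,-.11]))
E
```

```text
top0 [338.17 204.95] [ 0.5908 -0.0957] 23
scene0 [324.58 221.93] [ 0.5927 -0.0924] 29
s2 [300.08 239.13] [ 0.4954 -0.0923] 36
s3 [298.1  240.51] [ 0.4879 -0.0923] 34
t3 [342.33 234.66] [ 0.4867 -0.1055] 5
0.01 top [ 0.48604106 -0.10924775]
0.01 scene [ 0.48691861 -0.10669943]
0.012 top [ 0.48576855 -0.10917183]
0.012 scene [ 0.4852669  -0.10836994]<stdin>:5: RuntimeWarning: The iteration is not making good progress, as measured by the 
 improvement from the last ten iterations.
```

The estimates put the remaining distance at 0–1.5 mm. I'll nudge 0.8 mm, then slide the lever.

Call:
{"fn": "send_rows", "kwargs": {"plan": [[[0,0.8,0],0,0],[[0,0,0],0,0],[[0,0,0],0,0]], "newtons": 80}}

```text
time: 6.45
tool_pos: [0.4869, -0.0696, 0.0708]
eef_rot: [-179.7, 0.1, -90.7]
contact_force: [7.2, 2.4, -0.6]
gripper_width: 0.0168
finger_force: 79.4
```

Call:
{"fn": "send_rows", "kwargs": {"plan": [[[-5,0,0],0,0],[[-6,0,0],0,0],[[-6,0,0],0,0],[[-6,0,0],0,0],[[-4,0,0],0,0],[[-2,0,0],0,0],[[0,0,0],0,0],[[0,0,0],0,0]]}}

```text
time: 7.25
tool_pos: [0.4871, -0.0414, 0.0708]
eef_rot: [-179.8, -0.0, -90.7]
contact_force: [8.1, -1.5, -2.7]
gripper_width: 0.0168
finger_force: 79.2
```

Call:
{"fn": "send_rows", "kwargs": {"plan": [[[-2,0,0],0,0],[[-1,0,0],0,0],[[0,0,0],0,0],[[0,0,0],0,0]]}}

```text
time: 7.65
tool_pos: [0.4869, -0.0393, 0.0708]
eef_rot: [-179.8, -0.1, -90.7]
contact_force: [7.8, -6.0, -2.1]
gripper_width: 0.0166
finger_force: 79.3
```

Call:
{"fn": "send_rows", "kwargs": {"plan": [[[-1,0,0],0,0],[[0,0,0],0,0],[[0,0,0],0,0]]}}

```text
time: 7.95
tool_pos: [0.4866, -0.0392, 0.0708]
eef_rot: [-179.8, -0.2, -90.7]
contact_force: [8.5, -9.5, -2.0]
gripper_width: 0.017
finger_force: 79.2
```

Run:
```python
from org import *
snap('scene','s4'); snap('top','t4')
p=cv2.imread('pics/s4.png'); q=cv2.imread('pics/t4.png')
a=cv2.resize(p[205:260,260:320],None,fx=8,fy=8,interpolation=cv2.INTER_CUBIC)
b=cv2.resize(q[205:260,318:358],None,fx=8,fy=8,interpolation=cv2.INTER_CUBIC)
cv2.imwrite('pics/c7.png',np.hstack([a,b]))
print(org('scene','s4'),org('top','t4'))
o=robot.observe();print(o['tool_pos'],o['tool_pos'][:2]@G,o['contact_force'],o['time'])
```

```text
(array([297.78, 240.7 ]), array([ 0.4868, -0.0922]), 38) (array([340.08, 234.74]), array([ 0.4867, -0.0978]), 28)
[ 0.48665721 -0.03920735  0.0707765 ] [ 0.48732021 -0.02985756] [ 8.01617035 -9.88966971 -2.38937583] 8.05
```

View pics/c7.png

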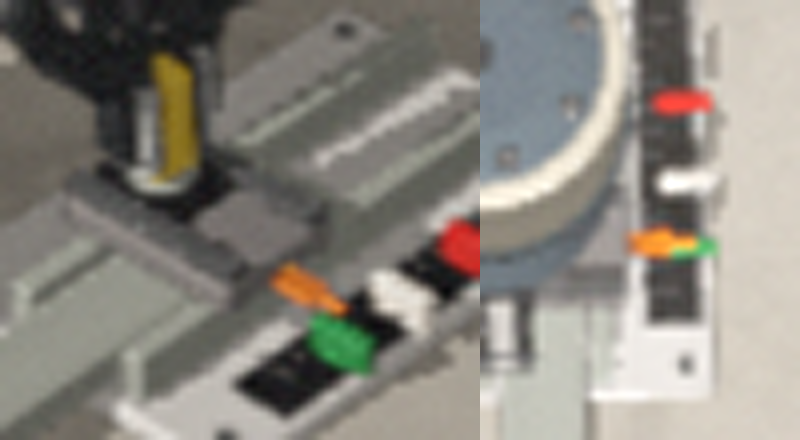

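The top view shows the orange tip (685,243) in line with the green tab (705,245). The lever has hit its stop: the tool has stopped moving at 30.4 mm of travel and the side force has risen to 9.9 N. Handing in.

```bash
python3 -c "
from plant import robot
print(robot.finish_job())"
```

```text
the job is handed in; nothing more can be done
None
```

I handed the job in with the knob still gripped, the pointer on the green (oregano) tab to within about 1 mm by the cameras, and the lever pressed against its closed stop; no verdict came back.

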